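Torque down a copy-lamp foot in the digitising room

TASK

One of the two copy-lamp feet on the table still has a loose bolt, with a click wrench (the long one with the jointed handle) sitting on it. Swing the wrench handle clockwise, seen from above, until the bolt is fully tight and the handle breaks at its joint to a clear kink of about 20 degrees; then stop without folding it further, and let go. Leave the other foot's one-piece clamp lever, the film can and the loupe where they are.

Things in the scene. Friction and masses are not known exactly. Their poses are not given: they have to be found in the camera images.
- bolt_axis (a point): On the loose bolt's vertical axis, 57 mm above the table. The bolt is in a fixed grey foot plate 170 x 80 x 12 mm with an upright post socket (48 mm across, 70 mm high, 95 mm from the bolt) on the side away from the robot. The wrench head (42 mm round, top 68 mm above the table) is captive on the bolt; the straight, level handle points roughly to the robot.
- wrench_grip (a point): Centre of the wrench's black ribbed grip, 57 mm above the table: a bar 110 mm long, 24 wide, 24 high (underside at 45 mm), along the handle, straight out from the bolt. It is 165 mm from the bolt axis and 115 mm from the breakaway joint's vertical pin (26 mm knuckle), which is 50 mm from the bolt axis. Its x axis points along the handle away from the bolt, z up.
- bolt (a joint): Angle of the bolt and wrench head, rad, growing clockwise seen from above (tightening). It starts somewhere between 0.2 and 0.6 and comes to a hard stop at 1.0, where the bolt is tight. Turning it takes about 3 N at the grip; it stays where it is left.
- click (a joint): Breakaway joint between wrench head and handle, rad: 0 = straight, growing as the handle folds clockwise from above. Straight while the bolt runs down; once the bolt is tight it gives way at about 13 N at the grip and stays where it is left. About 0.35 (20 degrees) is a proper trip; end stop at 0.95.
- clamp_tip (a point): Black ball (26 mm) at the end of the plain one-piece steel clamp lever of the other foot, 63 mm above the table, 90 mm from that foot's own bolt axis, lever pointing towards the robot. That foot looks the same and is already tight: leave its lever alone (it turns easily if knocked).
- film_can: Bystander: round flat aluminium film can, 80 mm across, 26 mm high, loose on the table between the two feet, beyond the loupe; origin at the centre of its underside.
- loupe: Bystander: black magnifier loupe, 46 mm across, 42 mm high, standing loose on the table between the two feet; origin at the centre of its underside.

How it is judged:
By the outcome, as a careful person would: the job done as asked, in the order asked, and still so for the second after the job is handed in, with the robot touching nothing.
It also fails if it takes over 35 s, if anything falls off the work surface, if the arm or the gripper's body presses on something with over 40 N, if the wrist force passes 120 N, or if a joint passes its speed limit or range.

ROBOT

A 7-joint arm with a two-finger parallel gripper is mounted at the origin on the work surface. World frame = base frame: x ahead of the robot, y to its left, z up, the work surface at z = 0. Lengths are in m, angles in degrees, forces in N, time in s.
With the tool pointing down it reaches from about 0.4 to 0.85 m from the base axis. Payload 10.4 kg.
Tool frame: the origin (TCP) lies at the very end of the fingers, on their centre line; the grasp point (between the pads) lies 19 mm behind it; z points along the fingers, y is the direction in which the jaws open and shut (so a half turn about z gives the same grasp; the last joint's range is limited). The gripper opens to 87 mm and grips with 3 to 60 N. Pads are 19 mm wide; open, the fingers measure 117 mm over their backs; the gripper's body (75 mm by 190 mm) begins 51 mm behind the grasp point.
Start: joints at [64.882, 19.034, -3.707, 83.658, 1.238, 77.344, -5.071], TCP at [0.252, -0.572, 0.223] pointing down, gripper open.
Joint ranges: [-148.97, 148.97], [-28.65, 121.19], [-84.17, 76.75], [9.2, 138.47], [-72.65, 252.65], [3.7, 117.97], [-149.18, 149.18]. Speed limits (degrees/s): [127.2, 127.2, 159.86, 159.86, 180, 180, 180].

INTERFACE

Orientations are given as a 3x3 rotation matrix whose columns are the frame's x, y, z axes.
In Python, from workcell import * gives the robot as it stands. The module is installed in compiled form; this text tells all that it offers.
- The arm moves only by the tool drive_tool, never from a script. Its arguments are lists of equal length, an entry for each row: "hand": the opening in per cent of the stroke, from 0 (shut) to 100 (fully open); "travel": the shift along the tool's x, y, z in m, a list of three; "turn": the turn about the tool's z in units of 8 degrees (1.0 is 8 degrees). A call has 1 to 12 rows; each row is the pose to reach, as a shift and turn from the pose commanded when the call began, along the tool's axes at that moment; what a row does not reach only later rows make up. A row lasts 1/8 s, in which the tool goes at most 62.5 mm and 10.7 degrees, less where a joint would pass 70% of its speed; a pose out of reach is approached as far as the arm can. A call with a gripper value outside its range is refused whole. The fingers move at their own pace and stop on an object; "squeeze" is the grip in N (left out, the last holds). Time passes only in rows, so rows that repeat a pose let the fingers close. It gives the time, the measured TCP pose, the force and the opening at its end, in the units of the state.
- read_state(): the state, without advancing time (a new reading comes with each control period).
- snapshot(name): name is "side" or "top" or "wrist"; returns the picture (384x512x3 uint8, red, green, blue); there is no depth.
- get_calibration(name): a dict with "fx", "fy", "cx", "cy" (pixels), "world_from_camera" (4x4, takes a point from camera to world coordinates); the wrist camera has in their place "tool_from_camera" (4x4, takes a point from camera to tool coordinates, whose origin is the TCP and whose axes are the flange's). Camera axes: x right, y down, z forward; pixel columns grow to the right and rows downward; lengths in m; the calibration is good to about 2 mm. A picture is of the moment at which its call begins: read the wrist's pose just before it. get_calibration takes no time and is no camera call.
- sign_off(): hands the job in, once; it reports no verdict.
The state is a dict: "clock": time; "joint_pos": joint angles; "joint_velocities": joint speeds; "joint_efforts": joint torques, N m; "tool_pos": TCP position; "orientation": TCP orientation; "wrist_force": force on the tool from outside, world axes, zero at the start; "wrist_torque": the same for the moment, N m; "finger_gap": opening from 0.0 (shut) to 1.0 (fully open).
Only numpy, scipy, OpenCV 4.12 (cv2) and the standard library are available. Lean on these libraries where they do the work, as an engineer would, in place of code of your own. Each camera call takes 0.05 s, during which the arm holds its last target.

## Working session

There is one attempt and no reset: what is moved stays moved. The work goes in short steps, Python scripts to look and compute and a tool call to move; the robot and the scene stay as the last step left them, time stands still between calls to the robot, and variables do not carry over. Pictures are saved under pics/ and viewed, and the job is handed in when it is done.

Besides the shell and the picture viewer there is one more tool, called after ">>>" by a JSON object that holds its "api" and its "payload". drive_tool: Moves the arm, as the interface text tells. Its arguments: {"type":"object","properties":{"hand":{"type":"array"},"travel":{"type":"array"},"turn":{"type":"array"},"squeeze":{"type":"number"}},"required":["hand","travel","turn"]}

```bash
mkdir -p pics
python3 - <<'E'
from workcell import *
import cv2,numpy as np
s=read_state(); print(s)
for n in ["top","side"]:
    im=snapshot(n); cv2.imwrite(f"pics/{n}0.png",im[:,:,::-1])
    c=get_calibration(n); print(n,c)
print(get_calibration("wrist"))
E
```

```text
{'clock': 0.0, 'joint_pos': array([64.88233687, 19.07154892, -3.70801901, 83.70809495,  1.23788366,
       77.34272627, -5.07107825]), 'joint_velocities': array([-0.00215086, -0.04809585, -0.07965808, -0.05820346, -0.01477084,
       -0.0803612 ,  0.07210957]), 'joint_efforts': array([-3.38172058e-04, -6.23250461e+01,  2.46615621e-02, -3.89899671e+01,
       -6.12668367e-02,  3.98659345e-02,  1.18667708e-04]), 'tool_pos': array([ 0.25228252, -0.57138126,  0.22174121]), 'orientation': array([[ 9.14786148e-01,  4.03937979e-01, -6.42766698e-04],
       [ 4.03938485e-01, -9.14785243e-01,  1.28846027e-03],
       [-6.75354535e-05, -1.43830381e-03, -9.99998963e-01]]), 'wrist_force': array([-0.06920786,  0.8798354 ,  1.36617132]), 'wrist_torque': array([ 0.02212305,  0.07166079, -0.03689   ]), 'finger_gap': 0.9986336353364512}
top {'fx': 419.63083251571584, 'fy': 419.63083251571584, 'cx': 247.06719352649077, 'cy': 184.98544999677966, 'world_from_camera': array([[ 0.0169718 , -0.98935236,  0.14454714,  0.45517246],
       [-0.99977618, -0.01861849, -0.01004683, -0.06615829],
       [ 0.01263
[... 247 characters left out ...]
.94813556, -0.22996538,  0.2194422 ,  0.37634984],
       [-0.31754183,  0.65406064, -0.68656526,  0.67701515],
       [ 0.01435774, -0.72063902, -0.69316178,  0.80098317],
       [ 0.        ,  0.        ,  0.        ,  1.        ]])}
{'fx': 289.5036219055299, 'fy': 289.5036219055299, 'cx': 255.24581863498557, 'cy': 186.70491668494844, 'tool_from_camera': array([[ 5.87240797e-04, -9.54344302e-01, -2.98708234e-01,
         8.10536606e-02],
       [ 9.99999745e-01,  6.81520716e-04, -2.11459735e-04,
         4.88782916e-04],
       [ 4.05381243e-04, -2.98708034e-01,  9.54344459e-01,
        -1.61604400e-01],
       [ 0.00000000e+00,  0.00000000e+00,  0.00000000e+00,
         1.00000000e+00]])}
```

View pics/top0.png

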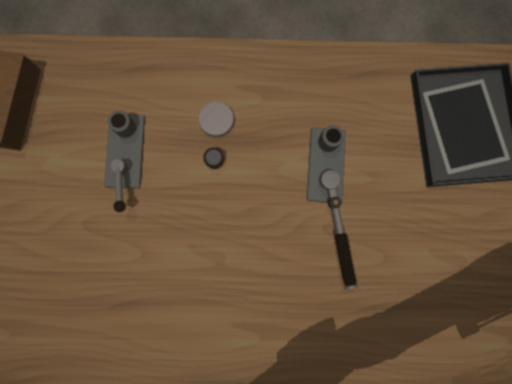

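View pics/side0.png

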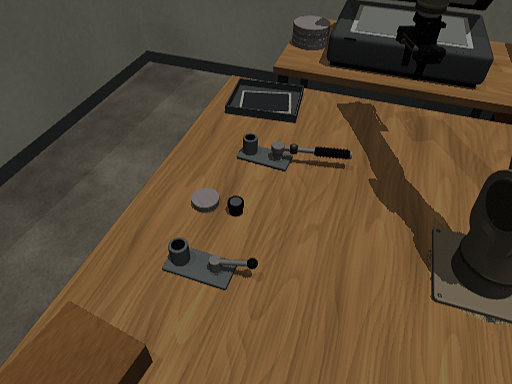

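The top view shows the wrench on the right foot: head at about (331,180), knuckle (335,202), grip (346,260). The clamp lever foot is on the left, with its ball at (119,206). The loupe is at (214,157) and the can at (216,119). Next I'll cast rays to get positions.

```bash
cat > h.py <<'E'
import numpy as np,cv2
from workcell import *
def ray(n,u,v,z):
    c=get_calibration(n);T=np.array(c["world_from_camera"])
    d=T[:3,:3]@np.array([(u-c["cx"])/c["fx"],(v-c["cy"])/c["fy"],1]);o=T[:3,3]
    return o+d*(z-o[2])/d[2]
def proj(n,p):
    c=get_calibration(n);T=np.linalg.inv(c["world_from_camera"]);q=T[:3,:3]@p+T[:3,3]
    return q[0]/q[2]*c["fx"]+c["cx"],q[1]/q[2]*c["fy"]+c["cy"]
def grip(im,win):
    u0,u1,v0,v1=win
    m=(im[v0:v1,u0:u1].max(2)<40).astype(np.uint8)
    n,l,s,c=cv2.connectedComponentsWithStats(m)
    k=1+np.argmax(s[1:,4]); pts=np.argwhere(l==k)[:,::-1].astype(np.float32)+[u0,v0]
    return cv2.minAreaRect(pts.astype(np.float32)),s[k,4]
E
python3 - <<'E'
from h import *
im=cv2.imread("pics/top0.png"); r,a=grip(im,(325,365,225,295)); print(r,a)
b=ray("top",331,179.5,.068);k=ray("top",335,202,.063);g=ray("top",*r[0],.062)
print(b,k,g,np.linalg.norm((g-b)[:2]),np.linalg.norm((k-b)[:2]))
d=(g-b)[:2];print("dir",np.degrees(np.arctan2(d[1],d[0])))
print("side proj",[proj("side",p) for p in (b,k,g)])
for nm,u,v,z in(("ball",119,206,.063),("loupe",214,156,.042),("can",216,119,.026),("otherbolt",118,165,.068)):print(nm,ray("top",u,v,z))
x=im[170:300,300:370];cv2.imwrite("pics/c.png",cv2.resize(x,None,fx=4,fy=4,interpolation=cv2.INTER_CUBIC))
s=cv2.imread("pics/side0.png")[120:180,230:360];cv2.imwrite("pics/d.png",cv2.resize(s,None,fx=5,fy=5))
E
```

```text
((344.8461608886719, 259.2308044433594), (50.99019241333008, 10.982502937316895), 78.69007110595703) 551
[ 0.59882078 -0.25347028  0.068     ] [ 0.55140172 -0.26247105  0.063     ] [ 0.4319455 -0.2816762  0.062    ] 0.16924222986029777 0.048265735778786976
dir -170.40631568268427
side proj [(np.float64(277.9222246350757), np.float64(144.29832991422026)), (np.float64(293.0648381491805), np.float64(147.0032441266003)), (np.float64(331.6744128121051), np.float64(151.60089319588923))]
ball [0.53458307 0.19388967 0.063     ]
loupe [ 0.65055667 -0.00148622  0.042     ]
can [ 0.73978904 -0.00244835  0.026     ]
otherbolt [0.62141388 0.19985498 0.068     ]
```

View pics/c.png

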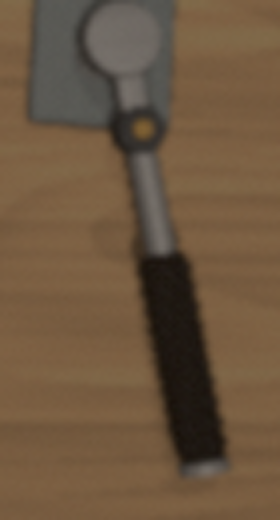

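```bash
cat >> h.py <<'E'
B=np.array([.598,-.2535])
def plan(phis,off,r=.165,z=.045,c=B,start=None):
    """rows in tool axes from present pose; phi = handle direction deg"""
    s=read_state();R=np.array(s["orientation"]);p=np.array(s["tool_pos"])
    ty=np.degrees(np.arctan2(R[1,1],R[0,1]))
    for ph in np.atleast_1d(phis):
        a=np.radians(ph);d=np.array([np.cos(a),np.sin(a)]);t=np.array([d[1],-d[0]])
        q=np.r_[c+r*d-off*t,z]
        want=np.degrees(np.arctan2(-t[1],-t[0]));dt=-((want-ty+180)%360-180)
        print(ph,q.round(4),"travel",(R.T@(q-p)).round(4),"turn",round(dt/8,3))
E
python3 - <<'E'
from h import *
plan(-170.4,.05,z=.16);plan(-170.4,.05,z=.043)
E
```

```text
-170.4 [ 0.4436 -0.3303  0.16  ] travel [ 0.2724 -0.1432  0.062 ] turn 1.778
-170.4 [ 0.4436 -0.3303  0.043 ] travel [ 0.2724 -0.143   0.179 ] turn 1.778
```

>>> {"api": "drive_tool", "payload": {"hand": [0,0,0,0,0,0,0,0,0,0], "travel": [[0.03,-0.015,0.005],[0.07,-0.037,0.015],[0.11,-0.058,0.025],[0.15,-0.079,0.035],[0.19,-0.1,0.045],[0.225,-0.118,0.055],[0.255,-0.134,0.062],[0.272,-0.143,0.062],[0.272,-0.143,0.062],[0.272,-0.143,0.062]], "turn": [0.2,0.4,0.7,1.0,1.3,1.5,1.7,1.78,1.78,1.78]}}

```text
clock: 1.35
tool_pos: [0.4427, -0.3321, 0.1604]
orientation: [[0.986, 0.166, -0.001], [0.166, -0.986, -0.0], [-0.001, 0.0, -1.0]]
wrist_force: [-0.7, -0.2, -0.2]
finger_gap: 0.019
```

Run:
```python
from h import *
s=read_state();print(s["tool_pos"],s["wrist_force"],s["finger_gap"],s["clock"])
im=snapshot("top");cv2.imwrite("pics/t1.png",im[:,:,::-1])
im=snapshot("wrist");cv2.imwrite("pics/w1.png",im[:,:,::-1])
plan(-170.4,.05,z=.043)
```

```text
[ 0.44269384 -0.33212207  0.16043299] [-0.68729118 -0.1927915  -0.17829383] 0.019182080587793353 1.35
-170.4 [ 0.4436 -0.3303  0.043 ] travel [ 0.0013 -0.0018  0.1175] turn -0.014
```

View pics/t1.png

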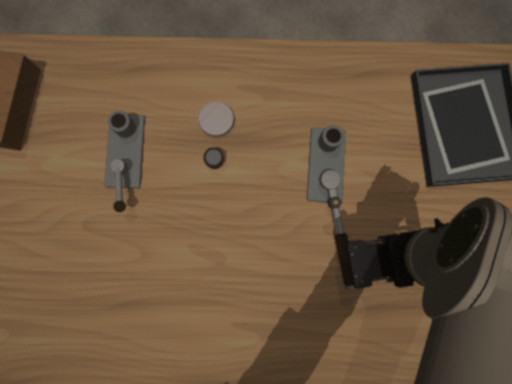

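View pics/w1.png

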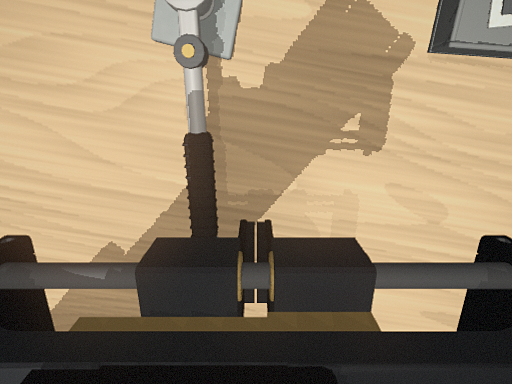

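The wrist view shows the wrench grip at about (200,185), to the left of the closed fingers at (256,260), with clear space for the fingers to descend. I'll go down.

>>> {"api": "drive_tool", "payload": {"hand": [0,0,0,0,0], "travel": [[0,-0.001,0.035],[0.001,-0.002,0.075],[0.001,-0.002,0.107],[0.001,-0.002,0.117],[0.001,-0.002,0.117]], "turn": [0,0,0,0,0]}}

```text
clock: 2.08
tool_pos: [0.444, -0.3294, 0.0438]
orientation: [[0.986, 0.166, -0.0], [0.166, -0.986, 0.0], [-0.0, -0.0, -1.0]]
wrist_force: [-0.1, -0.3, 0.5]
finger_gap: 0.008
```

Run:
```python
from h import *
s=read_state();print(s["tool_pos"],s["wrist_force"])
plan([-170.4,-173,-176,-179,-182,-185,-188],.024,z=.043)
```

```text
[ 0.44399976 -0.32941587  0.04379029] [-0.08724986 -0.3484695   0.50967433]
-170.4 [ 0.4393 -0.3047  0.043 ] travel [-0.0005 -0.0252  0.0008] turn -0.007
-173.0 [ 0.4372 -0.2974  0.043 ] travel [-0.0014 -0.0327  0.0008] turn 0.318
-176.0 [ 0.4351 -0.289   0.043 ] travel [-0.0021 -0.0414  0.0008] turn 0.693
-179.0 [ 0.4334 -0.2804  0.043 ] travel [-0.0023 -0.0501  0.0008] turn 1.068
-182.0 [ 0.4323 -0.2717  0.043 ] travel [-0.002  -0.0588  0.0008] turn 1.443
-185.0 [ 0.4315 -0.263   0.043 ] travel [-0.0013 -0.0675  0.0008] turn 1.818
-188.0 [ 0.4313 -0.2543  0.043 ] travel [-0.0001 -0.0762  0.0008] turn 2.193
```

>>> {"api": "drive_tool", "payload": {"hand": [0,0,0,0,0,0,0,0,0,0,0], "travel": [[0,-0.009,0],[0,-0.018,0],[-0.0005,-0.0252,0],[-0.0014,-0.0327,0],[-0.0018,-0.037,0],[-0.0021,-0.0414,0],[-0.0022,-0.0458,0],[-0.0023,-0.0501,0],[-0.002,-0.0588,0],[-0.0013,-0.0675,0],[-0.0013,-0.0675,0]], "turn": [0,0,0,0.32,0.5,0.7,0.88,1.07,1.44,1.82,1.82]}}

```text
clock: 3.45
tool_pos: [0.4314, -0.2617, 0.0434]
orientation: [[0.996, -0.086, -0.001], [-0.086, -0.996, 0.001], [-0.001, -0.001, -1.0]]
wrist_force: [-0.4, 0.0, 0.4]
finger_gap: 0.006
```

Run:
```python
from h import *
s=read_state();print(s["tool_pos"],s["wrist_force"])
im=snapshot("top");cv2.imwrite("pics/t2.png",cv2.resize(im[150:310,270:430,::-1],None,fx=3.7,fy=3.7))
im=snapshot("wrist");cv2.imwrite("pics/w2.png",im[:,:,::-1])
```

```text
[ 0.43143186 -0.26167875  0.04337604] [-0.44849103  0.0206057   0.41693335]
```

View pics/t2.png

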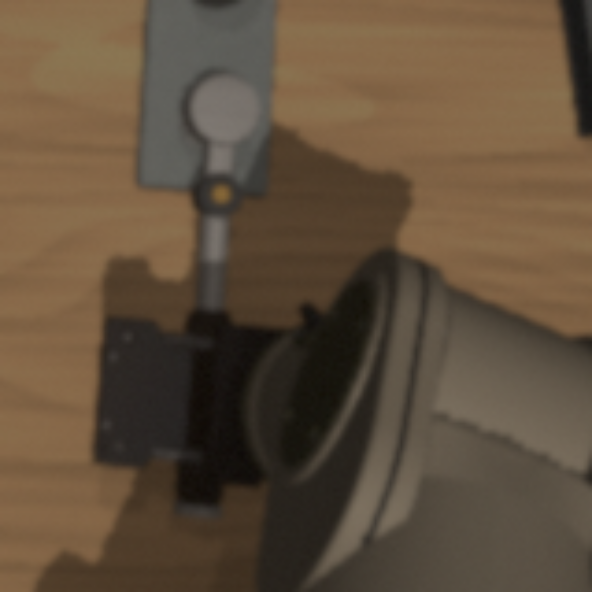

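View pics/w2.png

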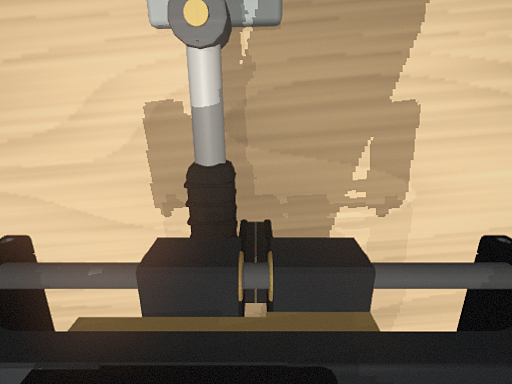

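The handle followed the fingers and still looks straight: knuckle at (200,22) and grip at (212,165) in the wrist view. I'll write an angle measurement from the wrist camera, using the yellow pin and the light rod.

```bash
cat >> h.py <<'E'
def wray(s,u,v,z):
    c=get_calibration("wrist");T=np.array(c["tool_from_camera"]);R=np.array(s["orientation"])
    d=R@T[:3,:3]@np.array([(u-c["cx"])/c["fx"],(v-c["cy"])/c["fy"],1]);o=R@T[:3,3]+np.array(s["tool_pos"])
    return o+d*(z-o[2])/d[2]
def meas(name,zp=.070,zr=.065):
    s=read_state();im=snapshot("wrist");cv2.imwrite(f"pics/{name}.png",im[:,:,::-1])
    hsv=cv2.cvtColor(im,cv2.COLOR_RGB2HSV);a=im.astype(int)
    m=((hsv[...,1]>110)&(hsv[...,0]>12)&(hsv[...,0]<35)&(hsv[...,2]>120)).astype(np.uint8);m[225:]=0
    n,l,st,ce=cv2.connectedComponentsWithStats(m)
    if n<2: print("no pin");return
    k=1+np.argmax(st[1:,4]);pu,pv=ce[k];P=wray(s,pu,pv,zp)
    # grey rod: low saturation, bright
    g=((hsv[...,1]<40)&(hsv[...,2]>80)).astype(np.uint8);g[225:]=0
    g[:int(pv)+22]=0
    n,l,st,ce=cv2.connectedComponentsWithStats(g)
    k=1+np.argmax(st[1:,4]);vs,us=np.where(l==k)
    rows=[v for v in np.unique(vs)];cu=[us[vs==v].mean() for v in rows]
    f=np.polyfit(rows,cu,1);v0,v1=rows[0]+3,rows[-1]-3
    A=wray(s,np.polyval(f,v0),v0,zr);C=wray(s,np.polyval(f,v1),v1,zr)
    an=lambda d:(np.degrees(np.arctan2(d[1],d[0]))-360 if d[1]>0 else np.degrees(np.arctan2(d[1],d[0])))
    print("pin px",(pu,pv),"P",P.round(4),"r",np.linalg.norm(P[:2]-B).round(4),"head dir",an(P[:2]-B).round(2),
      "rod px",(np.polyval(f,v0).round(1),v0),(np.polyval(f,v1).round(1),v1),"area",st[k,4],"rod dir",an((C-A)[:2]).round(2),"pin-rod dir",an((C-P)[:2]).round(2), "F",s["wrist_force"].round(2),"t",round(s["clock"],2))
E
python3 - <<'E'
from h import *
meas("w3")
plan([-185,-188,-191,-194,-197],.024,z=.043)
E
```

```text
pin px (np.float64(195.05430711610487), np.float64(12.350187265917603)) P [ 0.5472 -0.2484  0.07  ] r 0.0511 head dir -185.68 rod px (np.float64(200.8), np.int64(37)) (np.float64(209.8), np.int64(163)) area 4195 rod dir -183.55 pin-rod dir -182.86 F [-0.17  0.22  1.26] t 3.55
-185 [ 0.4315 -0.263   0.043 ] travel [0.0003 0.0007 0.0002] turn 0.01
-188 [ 0.4313 -0.2543  0.043 ] travel [-0.0007 -0.0079  0.0002] turn 0.385
-191 [ 0.4315 -0.2456  0.043 ] travel [-0.0013 -0.0166  0.0002] turn 0.76
-194 [ 0.4321 -0.2369  0.043 ] travel [-0.0014 -0.0254  0.0002] turn 1.135
-197 [ 0.4332 -0.2282  0.043 ] travel [-0.0011 -0.0341  0.0002] turn 1.51
```

>>> {"api": "drive_tool", "payload": {"hand": [0,0,0,0], "travel": [[-0.0004,-0.004,0],[-0.0007,-0.008,0],[-0.001,-0.0122,0],[-0.0013,-0.0166,0]], "turn": [0.19,0.38,0.57,0.76]}}

```text
clock: 4.1
tool_pos: [0.4315, -0.2457, 0.0434]
orientation: [[0.981, -0.194, -0.001], [-0.194, -0.981, 0.0], [-0.001, 0.0, -1.0]]
wrist_force: [-1.7, -3.0, -1.2]
finger_gap: 0.004
```

Run:
```python
from h import *
meas("w4")
plan([-191,-192.5,-194,-195.5,-197],.024,z=.043)
```

```text
pin px (np.float64(193.0539033457249), np.float64(14.325278810408921)) P [ 0.5478 -0.2438  0.07  ] r 0.0511 head dir -190.91 rod px (np.float64(202.7), np.int64(48)) (np.float64(208.8), np.int64(164)) area 3737 rod dir -190.92 pin-rod dir -188.79 F [-1.67 -3.04 -1.2 ] t 4.1
-191.0 [ 0.4315 -0.2456  0.043 ] travel [-0.0002  0.0006  0.0005] turn -0.025
-192.5 [ 0.4317 -0.2412  0.043 ] travel [-0.0008 -0.0038  0.0005] turn 0.162
-194.0 [ 0.4321 -0.2369  0.043 ] travel [-0.0012 -0.0081  0.0005] turn 0.35
-195.5 [ 0.4326 -0.2325  0.043 ] travel [-0.0016 -0.0125  0.0005] turn 0.537
-197.0 [ 0.4332 -0.2282  0.043 ] travel [-0.0018 -0.0168  0.0005] turn 0.725
```

>>> {"api": "drive_tool", "payload": {"hand": [0,0,0,0], "travel": [[-0.0005,-0.0042,0],[-0.0009,-0.0085,0],[-0.0012,-0.0128,0],[-0.0014,-0.0171,0]], "turn": [0.19,0.38,0.57,0.76]}}

```text
clock: 4.65
tool_pos: [0.4337, -0.2285, 0.0436]
orientation: [[0.955, -0.296, -0.0], [-0.296, -0.955, 0.0], [-0.0, -0.0, -1.0]]
wrist_force: [-3.6, -2.4, 1.1]
finger_gap: 0.007
```

Run:
```python
from h import *
meas("w5")
plan([-197,-200,-203],.024,z=.043)
```

```text
pin px (np.float64(192.70356472795498), np.float64(16.433395872420263)) P [ 0.549  -0.2387  0.07  ] r 0.0512 head dir -196.84 rod px (np.float64(202.5), np.int64(50)) (np.float64(208.9), np.int64(165)) area 3699 rod dir -196.87 pin-rod dir -194.67 F [-3.56 -2.44  1.14] t 4.65
-197 [ 0.4332 -0.2282  0.043 ] travel [-0.0006  0.0005  0.0006] turn -0.034
-200 [ 0.4347 -0.2196  0.043 ] travel [-0.0017 -0.0082  0.0006] turn 0.341
-203 [ 0.4367 -0.2111  0.043 ] travel [-0.0023 -0.0169  0.0006] turn 0.716
```

>>> {"api": "drive_tool", "payload": {"hand": [0,0,0,0], "travel": [[-0.0006,-0.0042,0],[-0.0012,-0.0083,0],[-0.0016,-0.0126,0],[-0.0019,-0.017,0]], "turn": [0.19,0.36,0.55,0.74]}}

```text
clock: 5.2
tool_pos: [0.436, -0.2142, 0.0436]
orientation: [[0.919, -0.395, -0.001], [-0.395, -0.919, -0.002], [0.0, 0.003, -1.0]]
wrist_force: [-5.6, -12.0, 0.1]
finger_gap: 0.007
```

Run:
```python
from h import *
meas("w6")
plan([-203,-206,-209],.024,z=.043)
```

```text
pin px (np.float64(192.9292364990689), np.float64(16.491620111731844)) P [ 0.5497 -0.2365  0.07  ] r 0.0512 head dir -199.39 rod px (np.float64(202.9), np.int64(50)) (np.float64(209.2), np.int64(165)) area 3696 rod dir -202.87 pin-rod dir -200.6 F [ -5.64 -12.02   0.06] t 5.2
-203 [ 0.4367 -0.2111  0.043 ] travel [-0.0004 -0.0025  0.0006] turn -0.039
-206 [ 0.4392 -0.2027  0.043 ] travel [-0.0015 -0.0111  0.0005] turn 0.336
-209 [ 0.4421 -0.1945  0.043 ] travel [-0.0021 -0.0198  0.0005] turn 0.711
```

Run:
```python
from h import *
a=np.radians(-199.5);pin=B+.05*np.array([np.cos(a),np.sin(a)]);print(pin)
plan([-201,-202,-203,-204,-206,-208,-210,-212,-214],.024,r=.115,c=pin,z=.0436)
```

```text
[ 0.55086793 -0.23680966]
-201 [ 0.4349 -0.218   0.0436] travel [ 0.0006  0.0046 -0.    ] turn -0.289
-202 [ 0.4353 -0.216   0.0436] travel [ 0.0001  0.0026 -0.    ] turn -0.164
-203 [ 0.4356 -0.214   0.0436] travel [-0.0003  0.0006 -0.    ] turn -0.039
-204 [ 0.436  -0.212   0.0436] travel [-0.0007 -0.0014 -0.    ] turn 0.086
-206 [ 0.437  -0.208   0.0436] travel [-0.0015 -0.0055 -0.0001] turn 0.336
-208 [ 0.4381 -0.204   0.0436] travel [-0.002  -0.0095 -0.0001] turn 0.586
-210 [ 0.4393 -0.2001  0.0436] travel [-0.0025 -0.0136 -0.0001] turn 0.836
-212 [ 0.4406 -0.1962  0.0436] travel [-0.0028 -0.0177 -0.0001] turn 1.086
-214 [ 0.4421 -0.1924  0.0436] travel [-0.0029 -0.0218 -0.0001] turn 1.336
```

>>> {"api": "drive_tool", "payload": {"hand": [0,0,0,0,0], "travel": [[-0.0007,-0.0024,0],[-0.0014,-0.0058,0],[-0.002,-0.0095,0],[-0.0025,-0.0136,0],[-0.0028,-0.0177,0]], "turn": [0.15,0.36,0.6,0.84,1.09]}}

```text
clock: 5.88
tool_pos: [0.4406, -0.1968, 0.0436]
orientation: [[0.848, -0.53, -0.001], [-0.53, -0.848, -0.002], [0.001, 0.002, -1.0]]
wrist_force: [-5.3, -11.8, 0.5]
finger_gap: 0.006
```

Run:
```python
from h import *
meas("w7")
pin=np.array([.5509,-.2368])
plan([-211,-212,-213,-214,-216,-218,-219,-220,-221],.024,r=.115,c=pin,z=.0436)
```

```text
pin px (np.float64(193.15065913370998), np.float64(16.12241054613936)) P [ 0.5497 -0.2365  0.07  ] r 0.0512 head dir -199.39 rod px (np.float64(203.0), np.int64(50)) (np.float64(209.4), np.int64(165)) area 3708 rod dir -211.56 pin-rod dir -209.37 F [ -5.33 -11.77   0.48] t 5.88
-211 [ 0.44   -0.1981  0.0436] travel [ 0.0003  0.002  -0.    ] turn -0.135
-212 [ 0.4407 -0.1962  0.0436] travel [-0.0001  0.     -0.    ] turn -0.01
-213 [ 0.4414 -0.1943  0.0436] travel [-0.0005 -0.002  -0.    ] turn 0.115
-214 [ 0.4421 -0.1924  0.0436] travel [-0.0009 -0.004  -0.    ] turn 0.24
-216 [ 0.4438 -0.1886  0.0436] travel [-0.0015 -0.0081 -0.    ] turn 0.49
-218 [ 0.4455 -0.1849  0.0436] travel [-0.002  -0.0121 -0.    ] turn 0.74
-219 [ 0.4464 -0.1831  0.0436] travel [-0.0022 -0.0142 -0.0001] turn 0.865
-220 [ 0.4474 -0.1813  0.0436] travel [-0.0024 -0.0162 -0.0001] turn 0.99
-221 [ 0.4484 -0.1795  0.0436] travel [-0.0025 -0.0183 -0.0001] turn 1.115
```

View pics/w7.png

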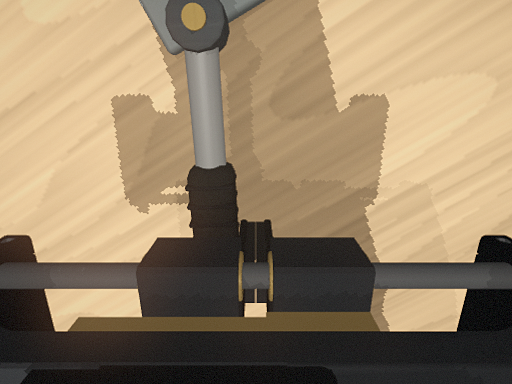

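The pin has not moved, so the head is at its stop. The rod is about 12° past the head direction, so 8° remain.

>>> {"api": "drive_tool", "payload": {"hand": [0,0,0,0,0], "travel": [[-0.0008,-0.0038,0],[-0.0015,-0.0081,0],[-0.0019,-0.0115,0],[-0.0022,-0.014,0],[-0.0023,-0.0155,0]], "turn": [0.24,0.49,0.7,0.86,0.95]}}

```text
clock: 6.55
tool_pos: [0.4467, -0.1824, 0.0435]
orientation: [[0.771, -0.637, -0.001], [-0.637, -0.771, -0.002], [0.001, 0.002, -1.0]]
wrist_force: [-5.1, -10.9, 0.3]
finger_gap: 0.004
```

Run:
```python
from h import *
meas("w8")
plan([-218,-219,-220],.024,r=.115,c=np.array([.5509,-.2368]),z=.0436)
```

```text
pin px (np.float64(193.6860902255639), np.float64(15.734962406015038)) P [ 0.5497 -0.2365  0.07  ] r 0.0512 head dir -199.38 rod px (np.float64(188.3), np.int64(40)) (np.float64(215.9), np.int64(165)) area 4081 rod dir -209.64 pin-rod dir -214.28 F [ -5.06 -10.91   0.34] t 6.55
-218 [ 0.4455 -0.1849  0.0436] travel [ 0.0007  0.0029 -0.0001] turn -0.198
-219 [ 0.4464 -0.1831  0.0436] travel [ 0.0003  0.0009 -0.0001] turn -0.073
-220 [ 0.4474 -0.1813  0.0436] travel [-0.0001 -0.0011 -0.0001] turn 0.052
```

The kinematics put the handle at about -219.4°, a kink of 20°. The rod fit picked up something else this time. I'll back off, lift clear and check.

>>> {"api": "drive_tool", "payload": {"hand": [0,0,0,0,0,0,0,0,0,0], "travel": [[0,0.01,0],[0,0.03,0],[0,0.04,-0.02],[0,0.05,-0.06],[0,0.07,-0.11],[0,0.1,-0.14],[-0.02,0.14,-0.16],[-0.03,0.18,-0.16],[-0.03,0.2,-0.16],[-0.03,0.2,-0.16]], "turn": [0,0,0,0,0,0,0,0,0,0]}}

```text
clock: 7.85
tool_pos: [0.2971, -0.3163, 0.2037]
orientation: [[0.772, -0.636, 0.001], [-0.636, -0.772, -0.0], [0.001, -0.001, -1.0]]
wrist_force: [0.2, 0.1, 1.0]
finger_gap: 0.008
```

Run:
```python
from h import *
print(read_state()["tool_pos"])
im=snapshot("top");cv2.imwrite("pics/t9.png",im[:,:,::-1])
x=im[150:300,250:400,::-1];cv2.imwrite("pics/t9c.png",cv2.resize(x,None,fx=4,fy=4,interpolation=cv2.INTER_CUBIC))
```

```text
[ 0.29705527 -0.31634084  0.20374683]
```

View pics/t9.png

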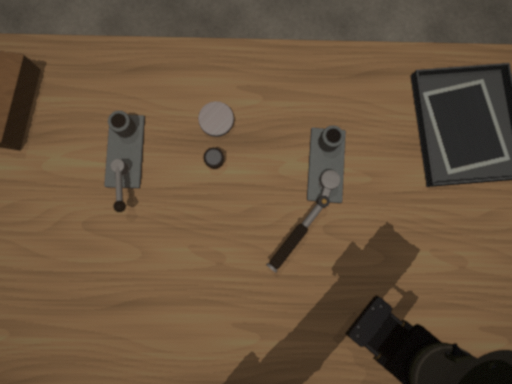

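View pics/t9c.png

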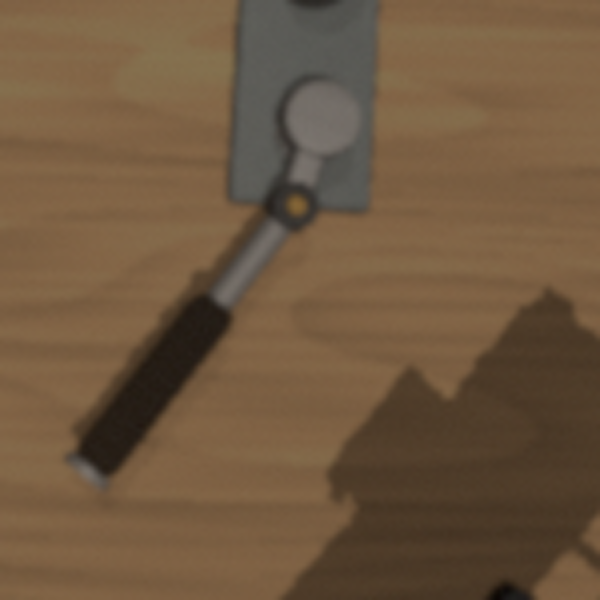

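The handle is clearly kinked: head at (330,179), pin (324,201), grip at about (289,246). The other objects are where they were. I'll measure the kink.

Run:
```python
from h import *
im=cv2.imread("pics/t9.png");r,a=grip(im,(262,312,220,275));box=cv2.boxPoints(r);print(r,a)
b=ray("top",330.1,179.3,.068)[:2];k=ray("top",324,201.2,.070)[:2];g=ray("top",*r[0],.062)[:2]
a=lambda d:(np.degrees(np.arctan2(d[1],d[0]))-360)
print(b,k,g,"head",a(k-b),a(k-B),"handle",a(g-k),np.linalg.norm(g-k))
print("two-point from |B-g|:",np.linalg.norm(g-B), "expected at 20deg",np.hypot(.05+.115*np.cos(np.radians(20)),.115*np.sin(np.radians(20))), "dir B-g",a(g-B))
# grip axis direction
e=sorted(box,key=lambda p:p[0]);l=(e[0]+e[1])/2;h=(e[2]+e[3])/2
print("grip axis",a(ray("top",*l,.062)[:2]-ray("top",*h,.062)[:2]))
```

```text
((288.13079833984375, 245.54615783691406), (9.472227096557617, 48.76441955566406), 37.87498474121094) 444
[ 0.59921542 -0.25155555] [ 0.55190889 -0.23770754] [ 0.45817882 -0.16319546] head -196.3162980125512 -198.91328442112632 handle -218.48345622286553 0.1197387791576271
two-point from |B-g|: 0.16644780195954947 expected at 20deg 0.1628848216963077 dir B-g -212.85669366345707
grip axis -217.72195081218078
```

```bash
python3 -c "
from workcell import *
print(sign_off())"
```

```text
the job is handed in; nothing more can be done
None
```

I pushed the wrench handle clockwise with the closed fingers until the bolt was tight, then folded it to a kink of about 19–20°. I then backed the fingers off and lifted clear, and handed in at about 8 s.

- **Bolt tight:** the push took about 3–4 N while the bolt ran down, then rose to about 13 N. From there the breakaway joint's pin stayed at the same position through the last three wrist readings, with the head at about -199.4°.
- **Kink:** three estimates from the final top view, each against a head direction of about -199°, gave 19.4°, 19.6° and just under 19°. Working it out from where the fingers stopped gave about 20°.
- **Bystanders:** the clamp lever, film can and loupe look unmoved in the last top picture. I compared them by eye only.
- **Disagreements:**
  - The wrist camera's rod fit just before release was spoiled by stray pixels and read about 10°, so I ignored it.
  - Using only the final top view, with the head centre re-picked there, the head direction came out at -196.3°. That would make the kink about 22°, but the centre picked there is about 2 mm off the bolt point I had used throughout, which is enough to explain it.

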